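# Draw a full dose from the caramel pump

## Robot

A 6-joint arm with a two-finger parallel gripper is mounted at the origin on the work surface. World frame = base frame: x ahead of the robot, y to its left, z up, the work surface at z = 0. Lengths are in m, angles in rad, forces in N, time in s.
With the tool pointing down it reaches from about 0.35 to 0.975 m from the base axis. Payload 4.9 kg.
Tool frame: the origin (TCP) lies on the front face of the gripper's body, between the roots of the fingers; the fingertips stand 73 mm ahead of it and the grasp point (between the pads) lies 54 mm ahead of it; z points along the fingers, y is the line along which they close (so a half turn about z gives the same grasp; the last joint's range is limited). The gripper opens to 85 mm and grips with 20 to 120 N. Pads are 22 mm wide; open, the fingers measure 114 mm over their backs; the gripper's body (76 mm by 85 mm) begins 54 mm behind the grasp point. The pads swing forward as they close: fully open they stand 13 mm farther back than shut.
Start: joints at [-0.119, 0.053, 1.613, -0, 1.476, -0.119], TCP at [0.625, 0, 0.304] pointing down, gripper open.
Joint ranges: [-3.01, 3.01], [-1.01, 2.22], [0.06, 2.58], [-1.02, 4.17], [0.09, 2.62], [-3.14, 3.14]. Speed limits (rad/s): [2.57, 2.57, 3.14, 3.14, 3.14, 3.14].

## Interface

Orientations are given as a rotation vector (axis times angle).
In Python, from station import status, imaging, order gives the robot as it stands.
- The arm moves only by the tool arm_command, never from a script. Its argument "increments" is a list of rows, each an object with "slide": the shift along the tool's x, y, z in m, a list of three; "spin": the turn about the tool's z in degrees; "gripper": the opening, from -1 (shut) to 1 (fully open). In form: [{"slide": [x, y, z], "spin": spin, "gripper": gripper}, ...]. A call has 1 to 8 rows; each row is the pose to reach, as a shift and turn from the pose commanded when the call began, along the tool's axes at that moment; what a row does not reach only later rows make up. A row lasts 1/12 s, in which the tool goes at most 41.7 mm and 7.16 degrees, less where a joint would pass 70% of its speed; a pose out of reach is approached as far as the arm can. A call with a gripper value outside its range is refused whole. The fingers move at their own pace and stop on an object; "newtons" is the grip in N (left out, the last holds). Time passes only in rows, so rows that repeat a pose let the fingers close. It gives the time, the measured TCP pose, the force, the opening and the grip force at its end, in the units of the state.
- status.get_obs(): the state, without advancing time (a new reading comes with each control period).
- imaging.get_image(name): name is "scene" or "side" or "wrist"; returns a dict with "frame" (400x640x3 uint8, red, green, blue), "vfov" (degrees; the focal length in pixels is half the picture's height over the tangent of half this angle, whatever the lens; pixels are square), "cx", "cy" (the principal point, pixels), "k1" (the pictures are not rectified: a ray, as slopes to the right and down, at radius r is drawn at 1 + k1 r^2 times it, then the intrinsics apply), "view" (4x4, takes a point from world to camera coordinates); the wrist camera has in their place "mount" (4x4, takes a point from camera to tool coordinates, whose origin is the TCP and whose axes are the flange's). Camera axes: x right, y up, looking along -z (the intrinsics and any distortion apply to the point x, -y, -z); pixel columns grow to the right and rows downward; lengths in m; the calibration is good to about 2 mm. A picture is of the moment at which its call begins: read the wrist's pose just before it. There is no depth.
- order.finish_job(): hands the job in; it is judged then, once.
The state is a dict: "t": time; "q": joint angles; "dq": joint speeds; "effort": joint torques, N m; "tool_pos": TCP position; "tool_rot": TCP orientation; "contact_force": force on the tool from outside, world axes, zero at the start; "wrist_torque": the same for the moment, N m; "opening": finger opening in m; "grip_force": force on a finger pad.
Only numpy, scipy, OpenCV 4.12 (cv2) and the standard library are available. Lean on these libraries where they do the work, as an engineer would, in place of code of your own. Each camera call takes 0.05 s, during which the arm holds its last target. There are 200 camera calls.

## Task

Draw a dose of caramel: stand the blue tumbler upright on the counter with its mouth centred under the spout of the amber bottle, then push that bottle's pump gently all the way down until it comes up against its stop, and let it rise fully again. Do not work the pump without the tumbler under its spout, and leave the tumbler standing there; do not work the red bottle's pump or disturb the rest of the counter.

Things in the scene. Friction and masses are not known exactly. Their poses are not given: they have to be found in the camera images.
- tumbler: loose blue tumbler, open at the top, nearly cylindrical: 58 mm across at the foot, 64 mm at the rim, 100 mm tall, wall 3.5 mm, 130 to 220 g. Stands upright on the counter. Origin: centre of its underside, z up its axis.
- amber_bottle: amber caramel bottle with a white paper label and a white pump, fixed upright in the wire rack. 84 mm across, 135 mm to its shoulder; white screw closure 40 mm across, its top 206 mm above the origin. Origin: centre of the bottle's underside (4 mm above the counter), z up, -x is the side to which the spout points.
- rack: low grey wire rack fixed to the counter, holding both bottles side by side, 57.5 mm to either side of its middle along its y; 106 mm deep (x), 222 mm long (y), wires up to 103 mm high. The spouts stand out over its -x side, 49 mm beyond its front wire. Origin: centre of its underside.
- amber_pump: white sprung pump head of the amber bottle, sliding on its axis: a flat round cap 38 mm across, 20 mm thick, with a bent spout 11 mm thick at its side. Origin: centre of the cap's underside, 240 mm above the bottle's origin when up. The stroke ends where the cap lands on the rubber-topped dose collar round the stem, 16 to 28 mm down: its setting differs each time and is not reported.
- amber_cap (a point): middle of the top of the amber pump's cap, where it is pushed; 264 mm above the counter when up. The spring pushes back with 4 N at first, 1.4 N more per 10 mm, plus 0.3 N per 10 mm/s. At the stop, to be found by feel, the force climbs steeply, about 3 N per mm: the spring alone gives 6 to 8 N there, so press on to 12 to 15 N; above 25 N is too rough.
- amber_spout (a point): the open end of the amber pump's spout, pointing down: 102 mm out from the bottle's axis along the bottle's -x, 27 mm below the cap's underside (217 mm above the counter with the pump up). It goes down with the pump.
- red_bottle: the like bottle with a red body, in the other well of the same rack; its spout points the same way. Not to be used. Origin as for the amber bottle.
- red_pump: the pump head of the red bottle, like the amber one's. To be left alone. Origin: centre of the cap's underside.
- mug: white mug, loose bystander, 80 mm across, 90 mm tall, handle at its side. Origin: centre of the underside.
- nut_jar: brown jar with a white lid, loose bystander, 84 mm across, 140 mm tall. Origin: centre of the underside.
- spread_jar: jar with a yellow lid, loose bystander, 72 mm across, 110 mm tall. Origin: centre of the underside.
- biscuit_box: dark blue carton, loose bystander, 60 x 160 x 110 mm (x, y, z). Origin: centre of the underside.
- spoon: steel spoon lying on the counter, loose bystander, 170 mm long, handle towards its -x. Origin: below its middle, at counter height.

How it is judged:
On the way, in this order (a step that is already met when the one before it is completed fails the run):
1. the tumbler stands upright on the counter with its mouth under the amber spout (horizontal distance between tumbler and amber_spout below 0.02 m and height (world z) of tumbler below 0.004 m and angle between tumbler's own z axis and vertical below 0.1 rad), for 0.3 s.
2. the amber pump is pushed down against its stop (at least 2 N on the collar), the tumbler under its spout (contact force between amber_pump and amber_bottle above 2 N and horizontal distance between tumbler and amber_spout below 0.02 m), for 0.05 s.
3. the amber pump has risen fully again (z of amber_pump in the frame of amber_bottle above 0.237 m), for 0.2 s.
At the end, for the whole second after the job is handed in: The tumbler stands upright and still on the counter, its axis within 20 mm of the amber spout's end seen from above, and the amber pump, after its full stroke, is up again to within 3 mm (all of step 1 and linear speed of tumbler below 0.02 m/s and z of amber_pump in the frame of amber_bottle above 0.237 m); the robot touches nothing.
It fails at once if the amber pump is worked (more than 6 mm down) while the tumbler is not standing under its spout (z of amber_pump in the frame of amber_bottle below 0.234 m and (horizontal distance between tumbler and amber_spout above 0.022 m or height (world z) of tumbler above 0.01 m)).
It fails at once if the amber pump is pushed with more than 25 N (contact force between amber_pump and the fingers above 25 N or contact force between amber_pump and the arm above 25 N).
It fails at once if the red pump is worked (more than 6 mm down) (z of red_pump in the frame of red_bottle below 0.234 m).
It fails at once if the tumbler is tipped by more than 30 degrees (angle between tumbler's own z axis and vertical above 0.52 rad).
It fails at once if a bystander is shifted by more than 30 mm (distance of any of mug, nut_jar, spread_jar, biscuit_box, spoon from where it was at the start of the episode above 0.03 m).
It also fails if it takes over 54 s, if anything falls off the work surface, if the arm or the gripper's body presses on something with over 40 N, if the wrist force passes 120 N, or if a joint passes its speed limit or range.

## Working session

There is one attempt and no reset: what is moved stays moved. The work goes in short steps, Python scripts to look and compute and a tool call to move; the robot and the scene stay as the last step left them, time stands still between calls to the robot, and variables do not carry over. Pictures are saved under pics/ and viewed, at most 10 in all, crops included, and the job is handed in when it is done.

Besides the shell and the picture viewer there is one more tool, called after ">>>" as name([rows], argument=value, ...), one row to a line, values as JSON. arm_command: Moves the arm, as the interface text tells. Its arguments: {"type":"object","properties":{"increments":{"type":"array","items":{"type":"object","properties":{"slide":{"type":"array","items":{"type":"number"}},"spin":{"type":"number"},"gripper":{"type":"number"}}}},"newtons":{"type":"number"}},"required":["increments"]}

```bash
mkdir -p pics; ls
cat > h.py <<'E'
import numpy as np, cv2
from station import status, imaging, order
def grab(n):
    o=status.get_obs(); im=imaging.get_image(n)
    if n=='wrist':
        T=np.eye(4);T[:3,:3]=cv2.Rodrigues(np.array(o['tool_rot'],float))[0];T[:3,3]=o['tool_pos']
        im['c2w']=T@np.array(im['mount'])
    else: im['c2w']=np.linalg.inv(np.array(im['view']))
    return im
def K(im):
    f=200/np.tan(np.radians(im['vfov'])/2)
    return np.array([[f,0,im['cx']],[0,f,im['cy']],[0,0,1.]]),np.array([im['k1'],0,0,0.])
def ray(im,uv):
    k,d=K(im); p=cv2.undistortPoints(np.array(uv,float).reshape(-1,1,2),k,d)[:,0]
    D=np.c_[p[:,0],-p[:,1],-np.ones(len(p))]@im['c2w'][:3,:3].T
    return im['c2w'][:3,3],D
def plane(im,uv,z):
    o,D=ray(im,uv); return o+D*((z-o[2])/D[:,2])[:,None]
def proj(im,P):
    k,d=K(im); P=np.atleast_2d(np.array(P,float)); c=(P-im['c2w'][:3,3])@im['c2w'][:3,:3]
    return cv2.projectPoints(c*[1,-1,-1],np.zeros(3),np.zeros(3),k,d)[0][:,0]
def save(im,n): cv2.imwrite('pics/'+n,im['frame'][:,:,::-1])
E
python3 - <<'E'
from h import *
for n in('scene','side','wrist'):
    im=grab(n);save(im,n+'0.png');print(n,im['vfov'],im['k1'],im['c2w'].round(3).tolist())
print(status.get_obs())
E
```

```text
pics
scene 57.822991173749514 -0.07247946690464996 [[-0.803, -0.479, 0.355, 0.908], [0.596, -0.663, 0.454, 0.479], [0.018, 0.576, 0.817, 1.066], [0.0, 0.0, 0.0, 1.0]]
side 47.77549150617677 -0.032841734383693755 [[0.931, 0.218, -0.293, 0.148], [-0.365, 0.571, -0.735, -0.907], [0.007, 0.792, 0.611, 0.916], [0.0, 0.0, 0.0, 1.0]]
wrist 69.19465187764882 -0.040643470989502876 [[1.0, -0.001, 0.003, 0.624], [0.0, 0.96, 0.281, 0.072], [-0.003, -0.281, 0.96, 0.373], [0.0, 0.0, 0.0, 1.0]]
{'t': 0.15, 'q': array([-1.18983371e-01,  5.32261268e-02,  1.61397493e+00, -8.85301945e-06,
        1.47602605e+00, -1.19025008e-01]), 'dq': array([ 0.00023244, -0.00191019, -0.00406305,  0.00074987, -0.00135994,
       -0.00063437]), 'effort': array([ 5.10442842e-04, -3.94241810e+01, -3.70721948e+01, -1.15854355e-04,
        4.61802789e-03,  5.00508997e-05]), 'tool_pos': array([6.24625704e-01, 5.37193315e-05, 3.02934573e-01]), 'tool_rot': array([-2.22048939e+00, -2.22058373e+00,  1.59728556e-03]), 'contact_force': array([-0.83755233, -0.05299526,  0.07863048]), 'wrist_torque': array([ 0.0011349 , -0.0269505 ,  0.00510312]), 'grip_force': 0.0, 'opening': 0.08567571391174243}
```

View pics/scene0.png

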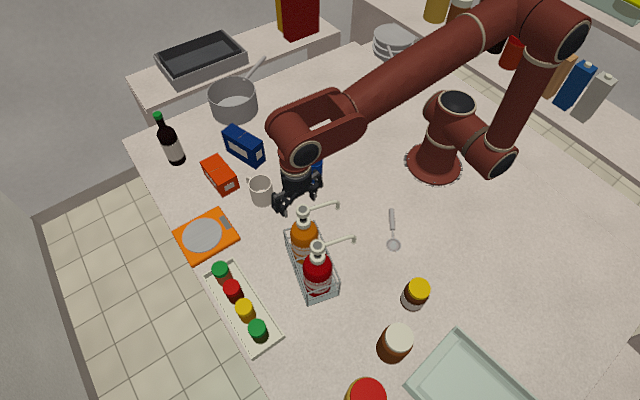

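View pics/side0.png

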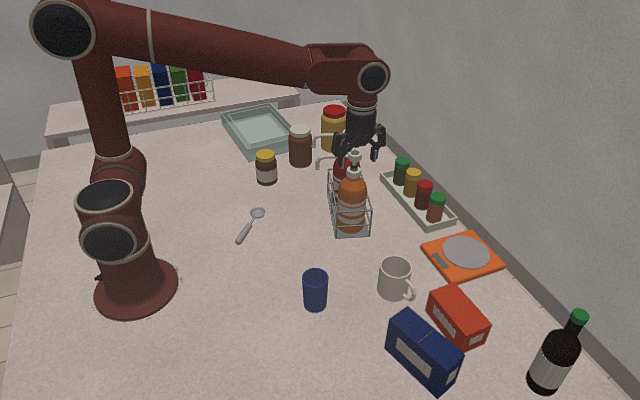

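Run:
```python
from h import *
s=cv2.imread('pics/scene0.png');d=cv2.imread('pics/side0.png')
z=lambda i,x,y,w,h:cv2.resize(i[y:y+h,x:x+w],(400,300),interpolation=cv2.INTER_CUBIC)
c=np.vstack([np.hstack([z(s,285,190,80,60),z(d,300,130,80,60)]),np.hstack([z(d,285,260,80,60),z(s,285,150,80,60)])])
cv2.imwrite('pics/c.png',c)
hsv=cv2.cvtColor(d,cv2.COLOR_BGR2HSV);m=cv2.inRange(hsv,(105,90,40),(125,255,255));m[:,345:]=0;m[:255]=0;m[:,:290]=0
n,l,st,ce=cv2.connectedComponentsWithStats(m);i=1+np.argmax(st[1:,4]);print(st[i],ce[i])
```

```text
[302 268  26  20 122] [314.49180328 278.93442623]
```

View pics/c.png

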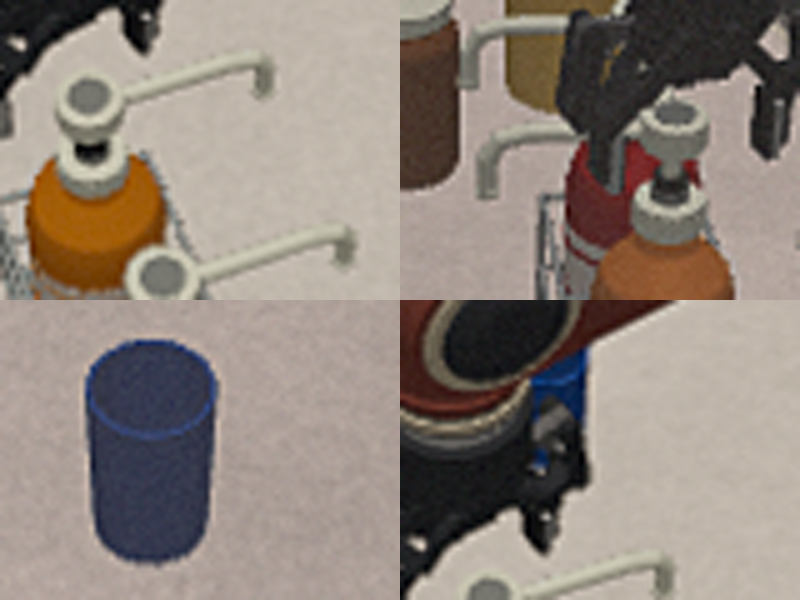

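The crops show (full-image pixels): the amber cap top at scene (302.6, 209.2) and side (354.4, 152.4), its spout end at scene (338, 208.8) and side (317.6, 169.2), and the tumbler rim centre at side (315.4, 277.6) with the bottom edge at row 312.4.

Run:
```python
from h import *
s=grab('scene');d=grab('side')
def tri(a,b):
    o1,D1=ray(s,a);o2,D2=ray(d,b);D1=D1[0];D2=D2[0]
    t=np.linalg.lstsq(np.c_[D1,-D2],o2-o1,rcond=None)[0];p,q=o1+D1*t[0],o2+D2*t[1];return ((p+q)/2).round(4),np.linalg.norm(p-q).round(4)
print('cap',tri((302.6,209.2),(354.4,152.4)),plane(s,(302.6,209.2),.264),plane(d,(354.4,152.4),.264))
print('spout',tri((338,208.8),(317.6,169.2)),plane(s,(338,208.8),.217),plane(d,(317.6,169.2),.217))
r=plane(d,(315.4,277.6),.1)[0];print('tumbler',r)
b=plane(d,(315.4,312.4),0)[0];v=b-d['c2w'][:3,3];v[2]=0;print(b+.029*v/np.linalg.norm(v))
# bystanders rough
for n,uv,z in(('mug',(395,265),.09),('spoon',(250,226),0),('spread',(265,155),.11),('box',(440,340),.11)):print(n,plane(d,uv,z))
# redcap
print('redcap',plane(s,(285+162/5,190+276/5),.264))
```

```text
cap (array([0.6265, 0.0268, 0.2617]), np.float64(0.0008)) [[0.6268754  0.02824847 0.264     ]] [[0.62516196 0.02335138 0.264     ]]
spout (array([0.529 , 0.0558, 0.2122]), np.float64(0.0044)) [[0.52901976 0.05906064 0.217     ]] [[0.52809673 0.04773904 0.217     ]]
tumbler [ 0.41822964 -0.22015723  0.1       ]
[ 0.42025052 -0.21664913  0.        ]
mug [[ 0.62295564 -0.24446696  0.09      ]]
spoon [[0.34055899 0.13085299 0.        ]]
spread [[0.45405867 0.33349472 0.11      ]]
box [[ 0.59417938 -0.48326074  0.11      ]]
redcap [[0.6580476  0.13799843 0.264     ]]
```

>>> arm_command([
  {"slide": [0,0,-0.04],"spin": 0,"gripper": 1},
  {"slide": [0,0,-0.08],"spin": 0,"gripper": 1},
  {"slide": [0,0,-0.08],"spin": 0,"gripper": 1},
  {"slide": [-0.218,-0.206,-0.08],"spin": -45,"gripper": 1},
  {"slide": [-0.218,-0.206,-0.08],"spin": -45,"gripper": 1},
  {"slide": [-0.218,-0.206,-0.08],"spin": -45,"gripper": 1},
  {"slide": [-0.218,-0.206,-0.08],"spin": -45,"gripper": 1},
  {"slide": [-0.218,-0.206,-0.08],"spin": -45,"gripper": 1},
], newtons=25)

```text
t: 0.92
tool_pos: [0.4867, -0.1461, 0.3839]
tool_rot: [1.459, 2.781, -0.0]
contact_force: [0.5, -1.7, 0.6]
opening: 0.0851
grip_force: 0.0
```

>>> arm_command([
  {"slide": [-0.0205,-0.097,0],"spin": -9.5,"gripper": 1},
  {"slide": [-0.0205,-0.097,0],"spin": -9.5,"gripper": 1},
  {"slide": [-0.0205,-0.097,0],"spin": -9.5,"gripper": 1},
  {"slide": [-0.0205,-0.097,0],"spin": -9.5,"gripper": 1},
  {"slide": [-0.0205,-0.097,0],"spin": -9.5,"gripper": 1},
])

```text
t: 1.33
tool_pos: [0.419, -0.2174, 0.3841]
tool_rot: [1.237, 2.887, 0.0]
contact_force: [0.4, -1.3, 0.1]
opening: 0.0852
grip_force: 0.0
```

Run:
```python
from h import *
o=status.get_obs();print(o['tool_pos'],np.linalg.norm(o['dq']),cv2.Rodrigues(o['tool_rot'])[0].round(3).tolist())
w=grab('wrist');s=grab('scene')
save(w,'w1.png');save(s,'s1.png')
f=cv2.cvtColor(w['frame'],cv2.COLOR_RGB2HSV);m=cv2.inRange(f,(105,90,30),(125,255,255))
n,l,st,ce=cv2.connectedComponentsWithStats(m)
for i in np.argsort(-st[1:,4])[:3]+1: print(st[i],ce[i])
S=s['frame'][100:260,230:390,::-1]
cv2.imwrite('pics/c2.png',np.hstack([w['frame'][:,80:480,::-1],cv2.resize(S,(400,400))]))
```

```text
[ 0.41895626 -0.21741203  0.38414649] 0.04496920449963674 [[-0.69, 0.724, 0.001], [0.724, 0.69, -0.0], [-0.001, 0.001, -1.0]]
[ 303  149   42   48 1016] [325.08759843 166.1230315 ]
[274 314  47  24 642] [296.11370717 326.5       ]
[315 315   3   1   3] [316. 315.]
```

View pics/c2.png

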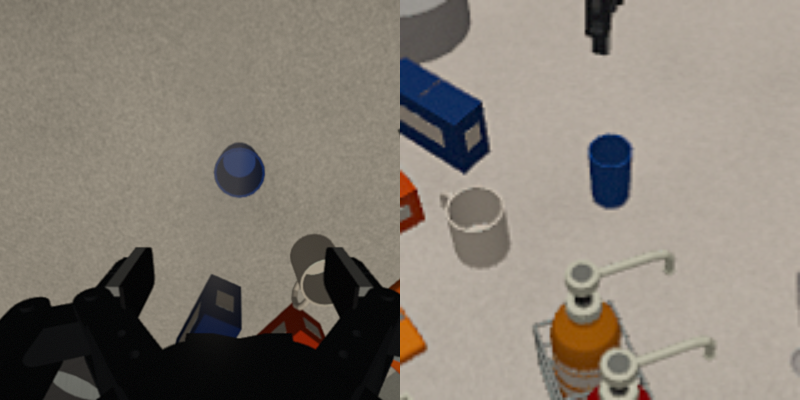

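Run:
```python
from h import *
w=grab('wrist');s=grab('scene');d=grab('side')
print('scene rim',plane(s,(314,159),.1),'side rim',plane(d,(315.4,277.6),.1))
print('wrist: rim',plane(w,(319.5,170),.1),'foot',plane(w,(319,158),0))
P=[[.419,-.218,.1],[.419,-.218,0]]
print(proj(s,P),proj(d,P),proj(w,P))
t=status.get_obs()['tool_pos'];print('tool in scene/side',proj(s,t),proj(d,t),w['c2w'].round(3))
save(d,'d1.png')
hsv=cv2.cvtColor(d['frame'],cv2.COLOR_RGB2HSV);print(hsv[295,315],hsv[350,410])
```

```text
scene rim [[ 0.41606062 -0.21532327  0.1       ]] side rim [[ 0.41822964 -0.22015723  0.1       ]]
wrist: rim [[ 0.41651824 -0.21105803  0.1       ]] foot [[ 0.41590461 -0.21116873  0.        ]]
[[312.8829626  158.90224901]
 [313.07518597 176.56990776]] [[315.37409034 276.88340171]
 [315.19910068 303.68404373]] [[317.07136817 175.34419804]
 [317.41501693 162.4830088 ]]
tool in scene/side [[312.2727008   94.71237522]] [[316.19451178 180.21288584]] [[ 0.722 -0.664 -0.194  0.37 ]
 [ 0.692  0.693  0.203 -0.164]
 [-0.    -0.28   0.96   0.454]
 [ 0.     0.     0.     1.   ]]
[114  79  81] [  6  33 116]
```

>>> arm_command([
  {"slide": [0.0035,0,0.04],"spin": 0,"gripper": 1},
  {"slide": [0.0035,0,0.08],"spin": 0,"gripper": 1},
  {"slide": [0.0035,0,0.12],"spin": 0,"gripper": 1},
  {"slide": [0.0035,0,0.16],"spin": 0,"gripper": 1},
  {"slide": [0.0035,0,0.2],"spin": 0,"gripper": 1},
  {"slide": [0.0035,0,0.235],"spin": 0,"gripper": 1},
  {"slide": [0.0035,0,0.26],"spin": 0,"gripper": 1},
  {"slide": [0.0035,0,0.264],"spin": 0,"gripper": 1},
])

```text
t: 2.25
tool_pos: [0.4145, -0.2113, 0.1143]
tool_rot: [-1.227, -2.881, -0.004]
contact_force: [-0.3, 0.5, -0.2]
opening: 0.0855
grip_force: 0.0
```

>>> arm_command([
  {"slide": [0,0,0],"spin": 0,"gripper": 0.2},
  {"slide": [0,0,0],"spin": 0,"gripper": 0.2},
  {"slide": [0,0,0],"spin": 0,"gripper": 0.2},
  {"slide": [0,0,0],"spin": 0,"gripper": 0.2},
  {"slide": [0,0,0],"spin": 0,"gripper": 0.2},
  {"slide": [0,0,0],"spin": 0,"gripper": 0.2},
], newtons=25)

```text
t: 2.75
tool_pos: [0.4181, -0.2149, 0.1218]
tool_rot: [1.232, 2.886, -0.001]
contact_force: [-0.7, 0.4, 3.9]
opening: 0.0616
grip_force: 27.4
```

>>> arm_command([
  {"slide": [0,0,-0.025],"spin": 0,"gripper": 0.2},
  {"slide": [0.01,0.015,-0.03],"spin": 0,"gripper": 0.2},
  {"slide": [0.03,0.045,-0.03],"spin": 0,"gripper": 0.2},
  {"slide": [0.05,0.08,-0.03],"spin": 0,"gripper": 0.2},
  {"slide": [0.07,0.11,-0.03],"spin": 0,"gripper": 0.2},
  {"slide": [0.09,0.14,-0.03],"spin": 0,"gripper": 0.2},
  {"slide": [0.107,0.163,-0.03],"spin": 0,"gripper": 0.2},
  {"slide": [0.1175,0.177,-0.03],"spin": 0,"gripper": 0.2},
])

```text
t: 3.42
tool_pos: [0.4638, -0.0044, 0.1503]
tool_rot: [1.23, 2.89, 0.001]
contact_force: [0.7, -0.9, -1.8]
opening: 0.0611
grip_force: 28.2
```

>>> arm_command([
  {"slide": [0,0,0],"spin": 0,"gripper": 0.2},
  {"slide": [0,0,0],"spin": 0,"gripper": 0.2},
  {"slide": [0,0,0.01],"spin": 0,"gripper": 0.2},
  {"slide": [0,0,0.02],"spin": 0,"gripper": 0.2},
  {"slide": [0,0,0.026],"spin": 0,"gripper": 0.2},
  {"slide": [0,0,0.028],"spin": 0,"gripper": 0.2},
])

```text
t: 3.92
tool_pos: [0.4631, -0.0082, 0.1217]
tool_rot: [-1.234, -2.886, 0.004]
contact_force: [-7.5, -2.8, 17.2]
opening: 0.0614
grip_force: 26.1
```

>>> arm_command([
  {"slide": [0,0,-0.001],"spin": 0,"gripper": 0.2},
  {"slide": [0,0,-0.001],"spin": 0,"gripper": 0.2},
  {"slide": [0,0,-0.001],"spin": 0,"gripper": 1},
  {"slide": [0,0,-0.001],"spin": 0,"gripper": 1},
  {"slide": [0,0,-0.001],"spin": 0,"gripper": 1},
  {"slide": [0,0,-0.001],"spin": 0,"gripper": 1},
  {"slide": [0,0,-0.001],"spin": 0,"gripper": 1},
  {"slide": [0,0,-0.03],"spin": 0,"gripper": 1},
])

```text
t: 4.58
tool_pos: [0.4599, -0.0063, 0.1467]
tool_rot: [-1.229, -2.879, 0.004]
contact_force: [0.3, 0.4, -0.4]
opening: 0.0856
grip_force: 0.0
```

>>> arm_command([
  {"slide": [0,0,-0.04],"spin": 0,"gripper": 1},
  {"slide": [0,0,-0.07],"spin": 0,"gripper": 1},
  {"slide": [0,-0.02,-0.09],"spin": 0,"gripper": 1},
  {"slide": [0,-0.05,-0.09],"spin": 0,"gripper": 1},
  {"slide": [0,-0.08,-0.09],"spin": 0,"gripper": 1},
  {"slide": [0,-0.1,-0.09],"spin": 0,"gripper": 1},
  {"slide": [0,-0.1,-0.09],"spin": 0,"gripper": 1},
  {"slide": [0,-0.1,-0.09],"spin": 0,"gripper": 1},
])

```text
t: 5.25
tool_pos: [0.3912, -0.0765, 0.2422]
tool_rot: [1.236, 2.887, 0.001]
contact_force: [-0.3, 0.4, 0.1]
opening: 0.0858
grip_force: 0.0
```

Run:
```python
from h import *
print(status.get_obs()['tool_pos'])
w=grab('wrist');s=grab('scene');d=grab('side')
S=s['frame'][150:250,270:390,::-1];D=d['frame'][110:270,240:400,::-1]
cv2.imwrite('pics/c3.png',np.hstack([cv2.resize(S,(400,333)),cv2.resize(D,(333,333))]))
```

```text
[ 0.39120164 -0.07648645  0.24219291]
```

View pics/c3.png

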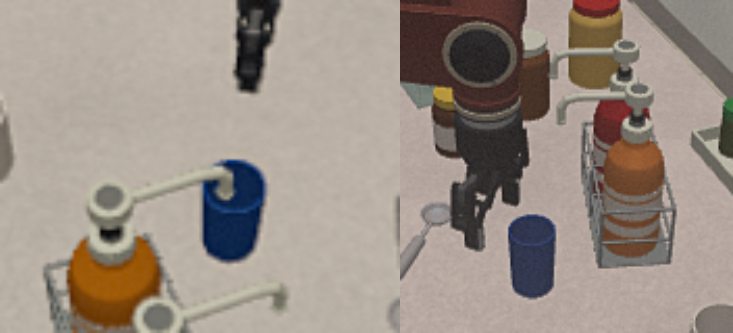

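Tumbler stands upright: rim centre at scene (339.9, 204.9), side (303, 221.5); spout end at scene (338.7, 209.1), side (317.8, 168.1).

Run:
```python
from h import *
s=grab('scene');d=grab('side')
print(plane(s,(339.9,204.9),.1),plane(d,(303,221.5),.1))
print('spout',plane(s,(338.7,209.1),.214),plane(d,(317.8,168.6),.217))
print('proj spout guess',proj(s,[.528,.055,.217]),proj(d,[.528,.055,.217]))
print('cap',proj(s,[.6265,.027,.264]),proj(d,[.6265,.027,.264]))
print(cv2.Rodrigues(status.get_obs()['tool_rot'])[0].round(3).tolist())
```

```text
[[ 0.46256847 -0.00711224  0.1       ]] [[ 0.46066192 -0.01633201  0.1       ]]
spout [[0.52670135 0.05953944 0.214     ]] [[0.52968193 0.05027189 0.217     ]]
proj spout guess [[337.40289661 207.65022015]] [[316.60552114 167.82068576]]
cap [[302.44894548 208.81245577]] [[354.27503616 151.63585561]]
[[-0.693, 0.721, -0.0], [0.721, 0.693, 0.0], [0.0, 0.0, -1.0]]
```

>>> arm_command([
  {"slide": [0,-0.01,0.03],"spin": 0,"gripper": 1},
  {"slide": [0,-0.01,0.07],"spin": 0,"gripper": 1},
  {"slide": [0,-0.01,0.105],"spin": 0,"gripper": 1},
  {"slide": [0,-0.01,0.13],"spin": 0,"gripper": 1},
  {"slide": [0,-0.01,0.145],"spin": 0,"gripper": 1},
  {"slide": [0,-0.01,0.15],"spin": 0,"gripper": 1},
  {"slide": [0,-0.01,0.15],"spin": 0,"gripper": 1},
])

```text
t: 6.08
tool_pos: [0.3835, -0.0823, 0.0905]
tool_rot: [-1.231, -2.886, -0.0]
contact_force: [-0.3, 0.2, -0.1]
opening: 0.0854
grip_force: 0.0
```

>>> arm_command([
  {"slide": [0,0.005,0],"spin": 0,"gripper": 1},
  {"slide": [0,0.01,0],"spin": 0,"gripper": 1},
  {"slide": [0,0.015,0],"spin": 0,"gripper": 1},
  {"slide": [0,0.02,0],"spin": 0,"gripper": 1},
  {"slide": [0,0.025,0],"spin": 0,"gripper": 1},
  {"slide": [0,0.03,0],"spin": 0,"gripper": 1},
  {"slide": [0,0.035,0],"spin": 0,"gripper": 1},
  {"slide": [0,0.04,0],"spin": 0,"gripper": 1},
])

```text
t: 6.75
tool_pos: [0.4135, -0.055, 0.0921]
tool_rot: [1.233, 2.889, -0.0]
contact_force: [-1.4, -1.7, 1.2]
opening: 0.0855
grip_force: 1.0
```

```bash
cat > look.py <<'E'
import sys
from h import *
print(status.get_obs()['tool_pos'])
s=grab('scene');d=grab('side')
S=s['frame'][170:230,300:380,::-1];D=d['frame'][140:260,260:380,::-1]
cv2.imwrite('pics/%s.png'%sys.argv[1],np.hstack([cv2.resize(S,(400,300)),cv2.resize(D,(300,300))]))
E
python3 look.py c4
```

```text
[ 0.41353358 -0.05498646  0.09211534]
```

View pics/c4.png

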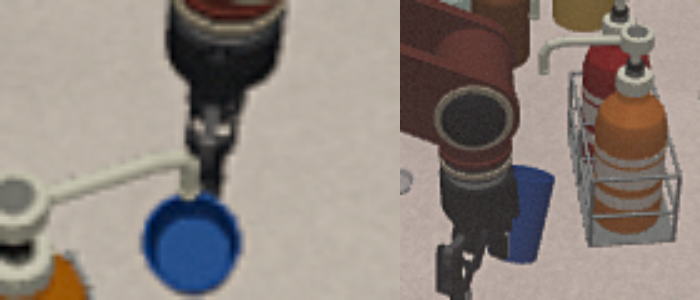

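The tumbler is tilting toward the bottle (the finger's back bears high up). I back off slowly to let it settle.

>>> arm_command([
  {"slide": [0,-0.004,0],"spin": 0,"gripper": 1},
  {"slide": [0,-0.008,0],"spin": 0,"gripper": 1},
  {"slide": [0,-0.012,0],"spin": 0,"gripper": 1},
  {"slide": [0,-0.016,0],"spin": 0,"gripper": 1},
  {"slide": [0,-0.02,0],"spin": 0,"gripper": 1},
  {"slide": [0,-0.024,0],"spin": 0,"gripper": 1},
  {"slide": [0,-0.028,0],"spin": 0,"gripper": 1},
  {"slide": [0,-0.04,0],"spin": 0,"gripper": 1},
])

```text
t: 7.52
tool_pos: [0.3844, -0.0831, 0.0922]
tool_rot: [1.232, 2.889, 0.001]
contact_force: [-0.2, -0.3, -0.5]
opening: 0.0858
grip_force: 0.0
```

```bash
python3 look.py c5
python3 - <<'E'
from h import *
d=grab('side');c=cv2.imread('pics/c5.png')
cv2.imwrite('pics/c5b.png',np.hstack([c,cv2.resize(d['frame'][150:270,240:280,::-1],(100,300))]))
E
```

```text
[ 0.38435788 -0.08313441  0.09222089]
```

View pics/c5.png

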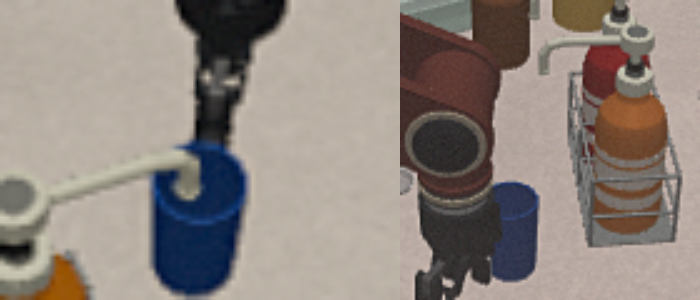

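>>> arm_command([
  {"slide": [0,0,0.005],"spin": 0,"gripper": 1},
  {"slide": [0,0,0.01],"spin": 0,"gripper": 1},
  {"slide": [0,0,0.014],"spin": 0,"gripper": 1},
  {"slide": [0,0,0.017],"spin": 0,"gripper": 1},
  {"slide": [0,0,0.017],"spin": 0,"gripper": 1},
])

```text
t: 8.08
tool_pos: [0.3836, -0.0826, 0.0738]
tool_rot: [-1.232, -2.887, -0.0]
contact_force: [-0.5, 0.4, -0.1]
opening: 0.0852
grip_force: 0.0
```

```bash
cat > tilt.py <<'E'
from h import *
# blue-mask extents and long-axis measures of the tumbler in both views
def meas():
    o=status.get_obs();print('tcp',o['tool_pos'].round(4),'F',o['contact_force'].round(1))
    for n,box in(('scene',(310,180,375,250)),('side',(270,170,350,280))):
        im=grab(n);f=cv2.cvtColor(im['frame'],cv2.COLOR_RGB2HSV);m=cv2.inRange(f,(104,75,30),(126,255,255))
        M=np.zeros_like(m);x0,y0,x1,y1=box;M[y0:y1,x0:x1]=m[y0:y1,x0:x1]
        M=cv2.morphologyEx(M,cv2.MORPH_CLOSE,np.ones((7,7)))
        k,l,st,ce=cv2.connectedComponentsWithStats(M);i=1+np.argmax(st[1:,4])
        p=np.argwhere(l==i)[:,::-1];c=p.mean(0)
        rows=[(y,p[p[:,1]==y,0].min(),p[p[:,1]==y,0].max()) for y in np.linspace(p[:,1].min()+2,p[:,1].max()-3,4).astype(int)]
        print(n,'box',st[i],'c',c.round(1),'ray z=.05',plane(im,c,.05)[0,:2].round(4),[tuple(map(int,r)) for r in rows])
meas()
E
python3 tilt.py
```

```text
tcp [ 0.3836 -0.0826  0.0738] F [-0.5  0.4 -0.1]
scene box [330 198  19  31 453] c [339.1 213. ] ray z=.05 [ 0.4617 -0.0081] [(200, 336, 345), (208, 331, 348), (216, 331, 346), (225, 332, 344)]
side box [297 213  18  39 573] c [305.9 231.4] ray z=.05 [ 0.4727 -0.0053] [(215, 297, 312), (226, 300, 314), (237, 301, 313), (248, 297, 312)]
```

>>> arm_command([
  {"slide": [0,0,0.002],"spin": 0,"gripper": 1},
  {"slide": [0,0,0.004],"spin": 0,"gripper": 1},
  {"slide": [0,0,0.005],"spin": 0,"gripper": 1},
  {"slide": [0,0,0.005],"spin": 0,"gripper": 1},
])

```text
t: 8.52
tool_pos: [0.3841, -0.0829, 0.0697]
tool_rot: [-1.233, -2.889, -0.0]
contact_force: [-0.5, -0.1, -0.0]
opening: 0.0853
grip_force: 0.0
```

>>> arm_command([
  {"slide": [0,0,0.002],"spin": 0,"gripper": 1},
  {"slide": [0,0,0.004],"spin": 0,"gripper": 1},
  {"slide": [0,0.006,0.0045],"spin": 0,"gripper": 1},
  {"slide": [0,0.012,0.0045],"spin": 0,"gripper": 1},
  {"slide": [0,0.016,0.0045],"spin": 0,"gripper": 1},
  {"slide": [0,0.02,0.0045],"spin": 0,"gripper": 1},
  {"slide": [0,0.023,0.0045],"spin": 0,"gripper": 1},
  {"slide": [0,0.026,0.0045],"spin": 0,"gripper": 1},
])

```text
t: 9.18
tool_pos: [0.4033, -0.0647, 0.0656]
tool_rot: [1.233, 2.89, -0.0]
contact_force: [-1.1, -0.5, 0.3]
opening: 0.0853
grip_force: 0.3
```

```bash
python3 tilt.py
```

```text
tcp [ 0.4033 -0.0647  0.0656] F [-1.1 -0.5  0.3]
scene box [329 203  20  30 460] c [338.  217.1] ray z=.05 [0.4746 0.0026] [(205, 332, 344), (213, 330, 348), (221, 330, 346), (229, 331, 344)]
side box [302 208  17  40 519] c [309.7 226.9] ray z=.05 [0.4897 0.0088] [(210, 302, 314), (221, 303, 317), (232, 305, 316), (244, 302, 314)]
```

Sliding upright now (top and bottom rows moved together). I continue.

>>> arm_command([
  {"slide": [0,0.004,0],"spin": 0,"gripper": 1},
  {"slide": [0,0.008,0],"spin": 0,"gripper": 1},
  {"slide": [0,0.012,0],"spin": 0,"gripper": 1},
  {"slide": [0,0.016,0],"spin": 0,"gripper": 1},
  {"slide": [0,0.02,0],"spin": 0,"gripper": 1},
  {"slide": [0,0.024,0],"spin": 0,"gripper": 1},
  {"slide": [0,0.028,0],"spin": 0,"gripper": 1},
  {"slide": [0,0.03,0],"spin": 0,"gripper": 1},
])

```text
t: 9.95
tool_pos: [0.4251, -0.0439, 0.0656]
tool_rot: [1.233, 2.889, 0.0]
contact_force: [-1.5, -0.9, 1.1]
opening: 0.0855
grip_force: 0.3
```

```bash
python3 tilt.py
```

```text
tcp [ 0.4251 -0.0439  0.0656] F [-1.5 -0.9  1.1]
scene box [328 210  19  29 447] c [336.4 224. ] ray z=.05 [0.4952 0.0204] [(212, 332, 342), (219, 328, 346), (227, 328, 345), (235, 329, 343)]
side box [306 203  17  38 482] c [314.3 221.1] ray z=.05 [0.5114 0.028 ] [(205, 308, 320), (215, 309, 321), (226, 310, 320), (237, 306, 319)]
```

>>> arm_command([
  {"slide": [0,0.004,0],"spin": 0,"gripper": 1},
  {"slide": [0,0.008,0],"spin": 0,"gripper": 1},
  {"slide": [0,0.012,0],"spin": 0,"gripper": 1},
  {"slide": [0,0.016,0],"spin": 0,"gripper": 1},
  {"slide": [0,0.02,0],"spin": 0,"gripper": 1},
  {"slide": [0,0.024,0],"spin": 0,"gripper": 1},
  {"slide": [0,0.028,0],"spin": 0,"gripper": 1},
  {"slide": [0,0.03,0],"spin": 0,"gripper": 1},
])

```text
t: 10.72
tool_pos: [0.4468, -0.0232, 0.0656]
tool_rot: [1.233, 2.889, 0.0]
contact_force: [-0.8, -0.7, 1.1]
opening: 0.0855
grip_force: 0.3
```

```bash
python3 tilt.py
```

```text
tcp [ 0.4468 -0.0232  0.0656] F [-0.8 -0.7  1.1]
scene box [326 218  20  31 470] c [335.2 232.4] ray z=.05 [0.5177 0.0434] [(220, 330, 341), (228, 326, 345), (236, 327, 342), (245, 329, 341)]
side box [311 197  16  38 459] c [318.9 215.1] ray z=.05 [0.5339 0.0488] [(199, 313, 324), (209, 314, 325), (220, 315, 325), (231, 311, 323)]
```

>>> arm_command([
  {"slide": [0,0.004,0],"spin": 0,"gripper": 1},
  {"slide": [0,0.008,0],"spin": 0,"gripper": 1},
  {"slide": [0,0.011,0],"spin": 0,"gripper": 1},
  {"slide": [0,0.0135,0],"spin": 0,"gripper": 1},
  {"slide": [0,0.0145,0],"spin": 0,"gripper": 1},
  {"slide": [0,0.0145,0],"spin": 0,"gripper": 1},
  {"slide": [0,0.0145,0],"spin": 0,"gripper": 1},
])

```text
t: 11.4
tool_pos: [0.4568, -0.0134, 0.0654]
tool_rot: [-1.233, -2.889, 0.0]
contact_force: [-0.6, 0.2, -0.2]
opening: 0.0855
grip_force: 0.1
```

>>> arm_command([
  {"slide": [0,-0.01,0],"spin": 0,"gripper": 1},
  {"slide": [0,-0.03,0],"spin": 0,"gripper": 1},
  {"slide": [0,-0.06,0],"spin": 0,"gripper": 1},
  {"slide": [0,-0.08,0],"spin": 0,"gripper": 1},
  {"slide": [0,-0.08,-0.04],"spin": 0,"gripper": 1},
  {"slide": [0,-0.08,-0.08],"spin": 0,"gripper": 1},
  {"slide": [0,-0.08,-0.12],"spin": 0,"gripper": 1},
  {"slide": [0,-0.08,-0.16],"spin": 0,"gripper": 1},
])

```text
t: 12.07
tool_pos: [0.3979, -0.0691, 0.2269]
tool_rot: [-1.235, -2.889, -0.0]
contact_force: [1.1, -0.6, 0.3]
opening: 0.0855
grip_force: 0.0
```

```bash
sed -i 's/375,250)/375,262)/' tilt.py; python3 tilt.py
python3 - <<'E'
from h import *
s=grab('scene');d=grab('side')
S=s['frame'][190:262,280:376,::-1];D=d['frame'][130:250,260:380,::-1]
cv2.imwrite('pics/c6.png',np.hstack([cv2.resize(S,(480,360)),cv2.resize(D,(300,300)).copy() if 0 else cv2.resize(D,(320,360))]))
E
```

```text
tcp [ 0.3979 -0.0691  0.2269] F [ 1.1 -0.6  0.3]
scene box [326 222  19  30 485] c [334.5 236. ] ray z=.05 [0.5275 0.0524] [(224, 328, 342), (232, 326, 344), (240, 326, 342), (248, 327, 341)]
side box [307 195  22  38 695] c [317.2 213.1] ray z=.05 [0.5325 0.0593] [(197, 310, 325), (207, 307, 327), (218, 308, 326), (229, 309, 325)]
```

View pics/c6.png

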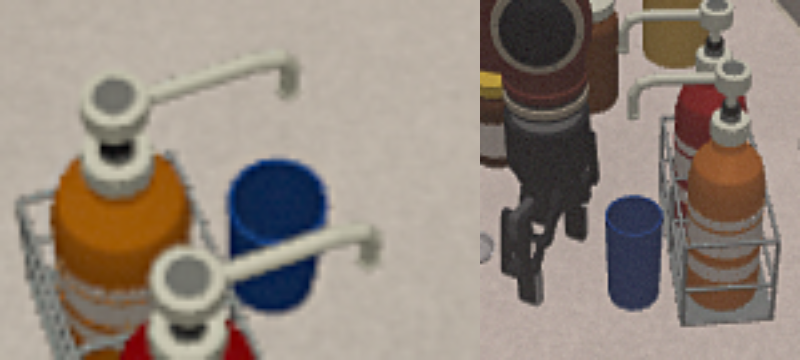

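The tumbler stands upright clear of the gripper: rim centre at scene (335.6, 229.2), side (317.8, 202). The spout end is at scene (337.8, 208.5), side (317.3, 168.5).

Run:
```python
from h import *
s=grab('scene');d=grab('side')
def tri(a,b):
    o1,D1=ray(s,a);o2,D2=ray(d,b);D1=D1[0];D2=D2[0]
    t=np.linalg.lstsq(np.c_[D1,-D2],o2-o1,rcond=None)[0];p,q=o1+D1*t[0],o2+D2*t[1];return ((p+q)/2).round(4),np.linalg.norm(p-q).round(4)
print('rim',plane(s,(335.6,229.2),.1),plane(d,(317.8,202),.1),tri((335.6,229.2),(317.8,202)))
print('spout',plane(s,(337.8,208.5),.217),plane(d,(317.3,168.5),.217),tri((337.8,208.5),(317.3,168.5)))
print('cap',tri((280+114/5,190+97/5),(260+(732-480)/2.6667,130+71/3)))
o=status.get_obs();R=cv2.Rodrigues(o['tool_rot'])[0];print(o['tool_pos'],(R.T@(np.array([.6265,.027,.40])-o['tool_pos'])).round(4))
```

```text
rim [[0.52905588 0.05646588 0.1       ]] [[0.53043478 0.04970106 0.1       ]] (array([0.53  , 0.0544, 0.0972]), np.float64(0.0044))
spout [[0.52885504 0.05792975 0.217     ]] [[0.52857442 0.05121614 0.217     ]] (array([0.529 , 0.056 , 0.2142]), np.float64(0.0029))
cap (array([0.6258, 0.0256, 0.2586]), np.float64(0.002))
[ 0.39807136 -0.06875012  0.22396129] [-0.0884  0.231  -0.1765]
```

>>> arm_command([
  {"slide": [0,0,-0.04],"spin": 0,"gripper": 1},
  {"slide": [0,0,-0.08],"spin": 0,"gripper": 0},
  {"slide": [0,0,-0.12],"spin": 0,"gripper": -1},
  {"slide": [0,0,-0.156],"spin": 0,"gripper": -1},
  {"slide": [-0.012,0.03,-0.156],"spin": 0,"gripper": -1},
  {"slide": [-0.027,0.07,-0.156],"spin": 0,"gripper": -1},
  {"slide": [-0.042,0.11,-0.156],"spin": 0,"gripper": -1},
  {"slide": [-0.057,0.15,-0.156],"spin": 0,"gripper": -1},
])

```text
t: 13.03
tool_pos: [0.545, -0.0066, 0.3789]
tool_rot: [-1.232, -2.886, 0.002]
contact_force: [0.5, -1.1, 0.6]
opening: 0.0004
grip_force: 0.0
```

>>> arm_command([
  {"slide": [-0.015,0.038,0],"spin": 0,"gripper": -1},
  {"slide": [-0.026,0.068,0],"spin": 0,"gripper": -1},
  {"slide": [-0.031,0.081,0],"spin": 0,"gripper": -1},
  {"slide": [-0.031,0.081,0],"spin": 0,"gripper": -1},
  {"slide": [-0.031,0.081,0],"spin": 0,"gripper": -1},
])

```text
t: 13.45
tool_pos: [0.6236, 0.0263, 0.3783]
tool_rot: [-1.23, -2.885, 0.003]
contact_force: [-0.5, -0.9, 0.1]
opening: -0.0001
grip_force: 0.0
```

Run:
```python
from h import *
o=status.get_obs();R=cv2.Rodrigues(o['tool_rot'])[0];print(o['tool_pos'],o['opening'],(R.T@(np.array([.6263,.0268,.36])-o['tool_pos'])).round(4),o['contact_force'])
```

```text
[0.62356668 0.02627206 0.37828616] -0.00010383977844081203 [-0.0016  0.0024  0.0183] [-0.51875427 -0.90003163  0.121015  ]
```

>>> arm_command([
  {"slide": [-0.0015,0.002,0.015],"spin": 0,"gripper": -1},
  {"slide": [-0.0015,0.002,0.025],"spin": 0,"gripper": -1},
  {"slide": [-0.0015,0.002,0.03],"spin": 0,"gripper": -1},
  {"slide": [-0.0015,0.002,0.03],"spin": 0,"gripper": -1},
  {"slide": [-0.0015,0.002,0.03],"spin": 0,"gripper": -1},
])

```text
t: 13.87
tool_pos: [0.6256, 0.0262, 0.3506]
tool_rot: [-1.234, -2.888, 0.001]
contact_force: [-1.3, -0.8, 0.3]
opening: -0.0
grip_force: 0.0
```

>>> arm_command([
  {"slide": [0,0,0.002],"spin": 0,"gripper": -1},
  {"slide": [0,0,0.004],"spin": 0,"gripper": -1},
  {"slide": [0,0,0.006],"spin": 0,"gripper": -1},
  {"slide": [0,0,0.008],"spin": 0,"gripper": -1},
  {"slide": [0,0,0.01],"spin": 0,"gripper": -1},
  {"slide": [0,0,0.012],"spin": 0,"gripper": -1},
  {"slide": [0,0,0.013],"spin": 0,"gripper": -1},
  {"slide": [0,0,0.014],"spin": 0,"gripper": -1},
])

```text
t: 14.53
tool_pos: [0.6263, 0.0265, 0.3373]
tool_rot: [-1.233, -2.889, 0.0]
contact_force: [-0.6, -0.0, 0.6]
opening: 0.0003
grip_force: 0.0
```

>>> arm_command([
  {"slide": [0,0,0.0015],"spin": 0,"gripper": -1},
  {"slide": [0,0,0.003],"spin": 0,"gripper": -1},
  {"slide": [0,0,0.0045],"spin": 0,"gripper": -1},
  {"slide": [0,0,0.006],"spin": 0,"gripper": -1},
  {"slide": [0,0,0.007],"spin": 0,"gripper": -1},
  {"slide": [0,0,0.008],"spin": 0,"gripper": -1},
  {"slide": [0,0,0.008],"spin": 0,"gripper": -1},
])

```text
t: 15.12
tool_pos: [0.6264, 0.0265, 0.3296]
tool_rot: [1.233, 2.889, 0.0]
contact_force: [-2.3, 0.0, 3.8]
opening: 0.0
grip_force: 2.3
```

>>> arm_command([
  {"slide": [0,0,0.001],"spin": 0,"gripper": -1},
  {"slide": [0,0,0.002],"spin": 0,"gripper": -1},
  {"slide": [0,0,0.003],"spin": 0,"gripper": -1},
  {"slide": [0,0,0.004],"spin": 0,"gripper": -1},
  {"slide": [0,0,0.005],"spin": 0,"gripper": -1},
  {"slide": [0,0,0.006],"spin": 0,"gripper": -1},
  {"slide": [0,0,0.007],"spin": 0,"gripper": -1},
  {"slide": [0,0,0.007],"spin": 0,"gripper": -1},
])

```text
t: 15.78
tool_pos: [0.6264, 0.0265, 0.3227]
tool_rot: [1.233, 2.889, 0.0]
contact_force: [-2.5, -0.5, 5.7]
opening: 0.0001
grip_force: 2.8
```

>>> arm_command([
  {"slide": [0,0,0.0007],"spin": 0,"gripper": -1},
  {"slide": [0,0,0.0014],"spin": 0,"gripper": -1},
  {"slide": [0,0,0.002],"spin": 0,"gripper": -1},
  {"slide": [0,0,0.002],"spin": 0,"gripper": -1},
])

```text
t: 16.12
tool_pos: [0.6264, 0.0265, 0.3209]
tool_rot: [1.233, 2.889, 0.0]
contact_force: [-2.0, 0.2, 5.9]
opening: -0.0
grip_force: 2.9
```

```bash
sed -i 's/375,262)/375,265)/' tilt.py; python3 tilt.py
```

```text
tcp [0.6264 0.0265 0.3209] F [-2.   0.2  5.9]
scene box [326 222  19  30 485] c [334.5 236. ] ray z=.05 [0.5275 0.0524] [(224, 328, 342), (232, 326, 344), (240, 326, 342), (248, 327, 341)]
side box [307 195  22  38 693] c [317.1 213. ] ray z=.05 [0.5326 0.0595] [(197, 310, 325), (207, 307, 327), (218, 308, 326), (229, 309, 325)]
```

>>> arm_command([
  {"slide": [0,0,0.0005],"spin": 0,"gripper": -1},
  {"slide": [0,0,0.001],"spin": 0,"gripper": -1},
  {"slide": [0,0,0.0015],"spin": 0,"gripper": -1},
  {"slide": [0,0,0.002],"spin": 0,"gripper": -1},
  {"slide": [0,0,0.002],"spin": 0,"gripper": -1},
])

```text
t: 16.63
tool_pos: [0.6264, 0.0265, 0.319]
tool_rot: [1.233, 2.889, 0.0]
contact_force: [-2.6, -0.3, 5.3]
opening: 0.0003
grip_force: 3.0
```

>>> arm_command([
  {"slide": [0,0,0.0005],"spin": 0,"gripper": -1},
  {"slide": [0,0,0.001],"spin": 0,"gripper": -1},
  {"slide": [0,0,0.0015],"spin": 0,"gripper": -1},
  {"slide": [0,0,0.0015],"spin": 0,"gripper": -1},
])

```text
t: 16.97
tool_pos: [0.6264, 0.0265, 0.3179]
tool_rot: [1.233, 2.889, 0.0]
contact_force: [-2.8, 1.1, 7.8]
opening: -0.0
grip_force: 3.6
```

>>> arm_command([
  {"slide": [0,0,0.0005],"spin": 0,"gripper": -1},
  {"slide": [0,0,0.001],"spin": 0,"gripper": -1},
  {"slide": [0,0,0.001],"spin": 0,"gripper": -1},
])

```text
t: 17.22
tool_pos: [0.6263, 0.0265, 0.3174]
tool_rot: [1.233, 2.889, 0.0]
contact_force: [-4.3, 0.5, 9.1]
opening: 0.0003
grip_force: 4.4
```

>>> arm_command([
  {"slide": [0,0,0.0005],"spin": 0,"gripper": -1},
  {"slide": [0,0,0.001],"spin": 0,"gripper": -1},
  {"slide": [0,0,0.0015],"spin": 0,"gripper": -1},
  {"slide": [0,0,0.0015],"spin": 0,"gripper": -1},
  {"slide": [0,0,0.0015],"spin": 0,"gripper": -1},
])

```text
t: 17.63
tool_pos: [0.6264, 0.0265, 0.3167]
tool_rot: [1.233, 2.888, 0.001]
contact_force: [-4.8, 0.8, 10.4]
opening: 0.0003
grip_force: 5.5
```

>>> arm_command([
  {"slide": [0,0,0.0005],"spin": 0,"gripper": -1},
  {"slide": [0,0,0.001],"spin": 0,"gripper": -1},
  {"slide": [0,0,0.0015],"spin": 0,"gripper": -1},
  {"slide": [0,0,0.0015],"spin": 0,"gripper": -1},
  {"slide": [0,0,0.0015],"spin": 0,"gripper": -1},
])

```text
t: 18.05
tool_pos: [0.6264, 0.0265, 0.3159]
tool_rot: [1.233, 2.888, 0.001]
contact_force: [-7.2, 0.6, 13.3]
opening: -0.0
grip_force: 6.6
```

Firmly on the stop (13 N). Now I let it rise gently.

>>> arm_command([
  {"slide": [0,0,-0.003],"spin": 0,"gripper": -1},
  {"slide": [0,0,-0.007],"spin": 0,"gripper": -1},
  {"slide": [0,0,-0.011],"spin": 0,"gripper": -1},
  {"slide": [0,0,-0.015],"spin": 0,"gripper": -1},
  {"slide": [0,0,-0.019],"spin": 0,"gripper": -1},
  {"slide": [0,0,-0.024],"spin": 0,"gripper": -1},
  {"slide": [0,0,-0.03],"spin": 0,"gripper": -1},
  {"slide": [0,0,-0.045],"spin": 0,"gripper": -1},
])

```text
t: 18.72
tool_pos: [0.6255, 0.0264, 0.3553]
tool_rot: [-1.232, -2.885, 0.003]
contact_force: [-0.3, 0.1, -0.4]
opening: -0.0003
grip_force: 0.0
```

>>> arm_command([
  {"slide": [0,0,-0.03],"spin": 0,"gripper": -1},
  {"slide": [0,0,-0.06],"spin": 0,"gripper": -1},
  {"slide": [0,0,-0.08],"spin": 0,"gripper": -1},
  {"slide": [0,0,-0.08],"spin": 0,"gripper": -1},
  {"slide": [0,0,-0.08],"spin": 0,"gripper": -1},
  {"slide": [0,0,-0.08],"spin": 0,"gripper": -1},
])

```text
t: 19.22
tool_pos: [0.6261, 0.0264, 0.437]
tool_rot: [-1.233, -2.888, 0.001]
contact_force: [0.6, 0.0, 0.3]
opening: 0.0
grip_force: 0.0
```

```bash
python3 tilt.py
python3 - <<'E'
from h import *
s=grab('scene');d=grab('side')
S=s['frame'][190:262,280:376,::-1];D=d['frame'][130:250,260:380,::-1]
cv2.imwrite('pics/c7.png',np.hstack([cv2.resize(S,(480,360)),cv2.resize(D,(320,360))]))
E
```

```text
tcp [0.6261 0.0264 0.437 ] F [0.6 0.  0.3]
scene box [326 222  19  30 485] c [334.5 236. ] ray z=.05 [0.5275 0.0524] [(224, 328, 342), (232, 326, 344), (240, 326, 342), (248, 327, 341)]
side box [307 195  22  38 696] c [317.1 213. ] ray z=.05 [0.5325 0.0597] [(197, 310, 325), (207, 307, 327), (218, 308, 326), (229, 309, 325)]
```

View pics/c7.png

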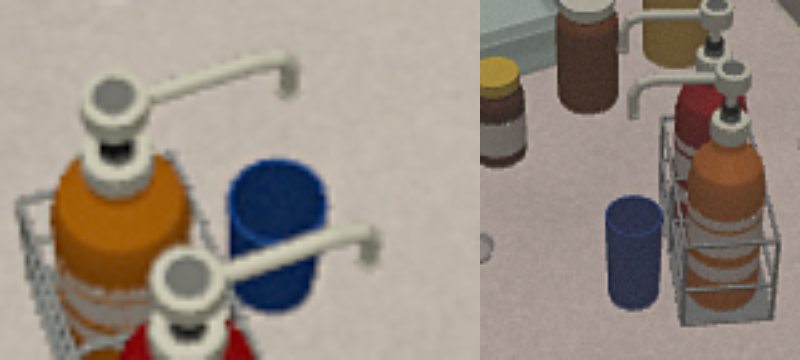

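The amber cap (crop 114, 97) and spout are back at their starting pixels. The tumbler is unmoved and upright with its rim at crop (278, 196), and the arm is clear.

```bash
python3 -c "
from station import order
print(order.finish_job())"
```

```text
the job is handed in; nothing more can be done
None
```

The job is handed in: the tumbler stands upright within about 2 mm of the amber spout, and the pump was pressed onto its stop at about 13 N and has risen fully; on the first push the tumbler leaned noticeably, short of tipping over, and settled upright again; the hand-in returned no verdict.

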